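# Guard under the fingerboard end

### The arm

A 6-joint arm with a two-finger parallel gripper is mounted at the origin on the work surface. World frame = base frame: x ahead of the robot, y to its left, z up, the work surface at z = 0. Lengths are in m, angles in rad, forces in N, time in s.
With the tool pointing down it reaches from about 0.4 to 0.825 m from the base axis. Payload 7 kg.
Tool frame: the origin (TCP) lies midway between the tips of the shut fingers; the grasp point (between the pads) lies 19 mm behind it; z points along the fingers, y is the direction in which the jaws open and shut (so a half turn about z gives the same grasp; the last joint's range is limited). The gripper opens to 88 mm and grips with 3 to 60 N. Pads are 19 mm wide; open, the fingers measure 130 mm over their backs; the gripper's body (78 mm by 193 mm) begins 47 mm behind the grasp point.
Start: joints at [-0.878, 0.359, 0.012, 0, -1.224, -0.288], TCP at [0.266, -0.62, 0.227] pointing down, gripper open.
Joint ranges: [-3.07, 3.07], [-1.43, 2.12], [-1.02, 1.25], [-3.03, 1.67], [-3.05, -0], [-3.03, 3.03]. Speed limits (rad/s): [2.39, 2.39, 3.01, 3.14, 3.14, 3.14].

### API

Orientations are given as a unit quaternion [w, x, y, z].
In Python, from bench import r gives the robot as it stands.
- The arm moves only by the tool drive_tool, never from a script. Its argument "targets" is a list of rows, each a list of 3 entries, a list of its own where there are three numbers: the shift along the tool's x, y, z in units of 30 mm (1.0 is 30 mm), then the turn about the tool's z in degrees, then the finger opening in mm, from 0 to 87.6. A call has 1 to 8 rows; each row is the pose to reach, as a shift and turn from the pose commanded when the call began, along the tool's axes at that moment; what a row does not reach only later rows make up. A row lasts 1/10 s, in which the tool goes at most 50 mm and 8.59 degrees, less where a joint would pass 70% of its speed; a pose out of reach is approached as far as the arm can. A call with a gripper value outside its range is refused whole. The fingers move at their own pace and stop on an object; "squeeze" is the grip in N (left out, the last holds). Time passes only in rows, so rows that repeat a pose let the fingers close. It gives the time, the measured TCP pose, the force and the opening at its end, in the units of the state.
- r.observe(): the state, without advancing time (a new reading comes with each control period).
- r.get_image(name): name is "scene" or "top"; returns a dict with "color" (384x512x3 uint8, red, green, blue), "fx", "fy", "cx", "cy" (pixels), "R" (3x3) and "t" (3): a world point X has camera coordinates R X + t. Camera axes: x right, y down, z forward; pixel columns grow to the right and rows downward; lengths in m; the calibration is good to about 2 mm. A picture is of the moment at which its call begins. There is no depth.
- r.close_job(): hands the job in, once; it reports no verdict.
The state is a dict: "t": time; "joint_pos": joint angles; "joint_vel": joint speeds; "tau": joint torques, N m; "tool_pos": TCP position; "eef_rot": TCP orientation; "force": force on the tool from outside, world axes, zero at the start; "ft_torque": the same for the moment, N m; "width": opening from 0.0 (shut) to 1.0 (fully open).
Only numpy, scipy, OpenCV 4.12 (cv2) and the standard library are available. Lean on these libraries where they do the work, as an engineer would, in place of code of your own. Each camera call takes 0.05 s, during which the arm holds its last target.

### The job

The end of this ukulele's fingerboard is about to be trimmed with the file while the neck is only dry-fitted, so the bare soundboard needs its guard. Pick up the steel guard plate with the wooden grip and tuck its front edge about 25 mm under the fingerboard end that overhangs the soundboard by the soundhole, square to the neck and sticking out equally on both sides, without lifting the neck out of its joint and without disturbing the other things on the bench. Finish while holding it there: do not let go, but keep the plate pressed flat on the soundboard with gentle hand pressure, about 10 N.

Things in the scene. Friction and masses are not known exactly. Their poses are not given: they have to be found in the camera images.
- ukulele: Unstrung ukulele body, no bridge, fixed in a low cradle, face up. Pale level soundboard 100 mm above the bench; 305 mm long, 225 wide at lower bout, 163 at upper, 146 at waist; 60 mm soundhole centred at x = -48 mm. The guard may slide on all of it. Origin on the bench below the middle of the fingerboard's end; x along the neck to the headstock (tail x = -245, neck end x = +60 mm), z up.
- tuck_line (a point): On the soundboard (z 100 mm), straight below the middle of the fingerboard's square end; axes as the ukulele's. The dark fingerboard, 6 mm thick, 50 wide, overhangs from x = 0 to 61 mm (heel) with 6.5 mm of air under it; its top with frets is 13.5 mm above the soundboard. Neck runs on at that height to x = 303 mm, headstock to 445 mm.
- neck (a joint): How far the neck, with the fingerboard, has risen straight up out of its dovetail, in m: 0 is fully seated. It is kept down only by its own weight and the fit's friction: about 3 N of upward push at the fingerboard end starts to lift it.
- guard: Loose guard, about 250 g: dark steel plate 3 mm thick, 90 mm long (x), 110 wide (y), with a wooden grip block on it, 22 mm (x) by 44 (y), its top 37 mm above the plate's underside. Origin on the underside below the grip's middle. x points to the front edge, the one to tuck, 64 mm ahead; rear edge 26 mm behind; z up. Starts flat on the bench.
- guard_edge (a point): Middle of the guard's front edge, on the plate's underside; axes as the guard's.
- file: Loose flat file with wooden handle, 265 mm long, up to 25 mm high, lying on the bench. Origin on the bench below the front part of the tang; x points to the file's tip. Leave it alone.
- glue_bottle: Loose white squeeze bottle, 54 mm across, 150 mm tall, standing; origin under its centre. Leave it alone.
- clamp_block: Loose hardwood clamping block, 85 x 50 x 38 mm, origin under its centre. Leave it alone.

How it is judged:
By the outcome, as a careful person would: the job done as asked, in the order asked, and still so for the second after the job is handed in, while the arm keeps its last pose, push and grip.
It also fails if it takes over 45 s, if anything falls off the work surface, if the arm or the gripper's body presses on something with over 40 N, if the wrist force passes 120 N, or if a joint passes its speed limit or range.

## Working session

There is one attempt and no reset: what is moved stays moved. The work goes in short steps, Python scripts to look and compute and a tool call to move; the robot and the scene stay as the last step left them, time stands still between calls to the robot, and variables do not carry over. Pictures are saved under pics/ and viewed, and the job is handed in when it is done.

Besides the shell and the picture viewer there is one more tool, called after "Request:" by a JSON object that holds its "fn" and its "kwargs", one argument or row to a line. drive_tool: Moves the arm, as the interface text tells. Its arguments: {"type":"object","properties":{"targets":{"type":"array","items":{"type":"array"}},"squeeze":{"type":"number"}},"required":["targets"]}

```bash
mkdir -p pics; ls; python3 - <<'E'
from bench import r
import cv2,json,pickle
o=r.observe();print({k:o[k] for k in ('t','tool_pos','eef_rot','force','width')})
d={}
for n in('scene','top'):
    i=r.get_image(n);d[n]=i;cv2.imwrite(f'pics/{n}0.png',i['color'][:,:,::-1]);print(n,i['fx'],i['fy'],i['cx'],i['cy'],i['R'],i['t'])
pickle.dump(d,open('im0.pkl','wb'))
E
```

```text
pics
{'t': 0.0, 'tool_pos': array([ 0.26563367, -0.6200181 ,  0.22563089]), 'eef_rot': array([-2.32630332e-04, -2.00972971e-01,  9.79596447e-01,  7.82220697e-04]), 'force': array([0.05216888, 0.06383168, 0.47900699]), 'width': 0.99832583465854}
scene 497.33477647766955 497.33477647766955 252.45993233705116 192.23515963526646 [[-0.85346171  0.52090833 -0.0160509 ]
 [ 0.37567247  0.59357546 -0.71171509]
 [-0.36121089 -0.61345145 -0.70228485]] [ 0.59103396 -0.04456376  1.50905223]
top 386.1293905536509 386.1293905536509 255.14863081999644 186.44393711164392 [[-0.01591285 -0.99986526  0.00403148]
 [-0.99463617  0.01541723 -0.10228   ]
 [ 0.10220407 -0.00563742 -0.99474748]] [-0.18400406  0.58994847  0.96863367]
```

View pics/scene0.png

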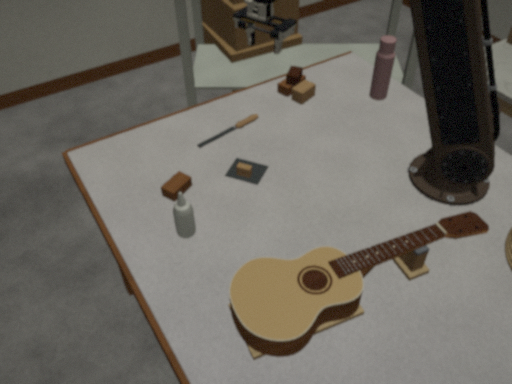

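View pics/top0.png

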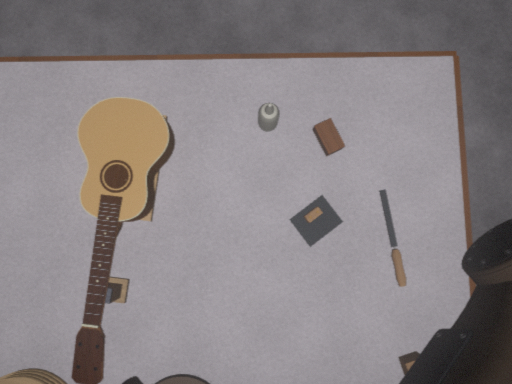

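The top view shows the guard at about (316,220), the fingerboard end at about (111,197), the bottle at (268,117), the block at (329,137) and the file at (393,238). I'll zoom in to measure.

```bash
python3 - <<'E'
import cv2,pickle,numpy as np
d=pickle.load(open('im0.pkl','rb'))
t=d['top']['color'][:,:,::-1]; s=d['scene']['color'][:,:,::-1]
def crop(im,x,y,w,h,k,n):
    cv2.imwrite(n,cv2.resize(im[y:y+h,x:x+w],None,fx=k,fy=k,interpolation=cv2.INTER_CUBIC))
a=cv2.resize(t[180:260,280:360],None,fx=5,fy=5,interpolation=cv2.INTER_CUBIC)
b=cv2.resize(t[165:245,70:150],None,fx=5,fy=5,interpolation=cv2.INTER_CUBIC)
cv2.imwrite('pics/c1.png',np.hstack([a,b]))
a=cv2.resize(s[130:210,205:285],None,fx=5,fy=5,interpolation=cv2.INTER_CUBIC)
b=cv2.resize(s[235:315,290:370],None,fx=5,fy=5,interpolation=cv2.INTER_CUBIC)
cv2.imwrite('pics/c2.png',np.hstack([a,b]))
E
```

```text
(no output)
```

View pics/c1.png

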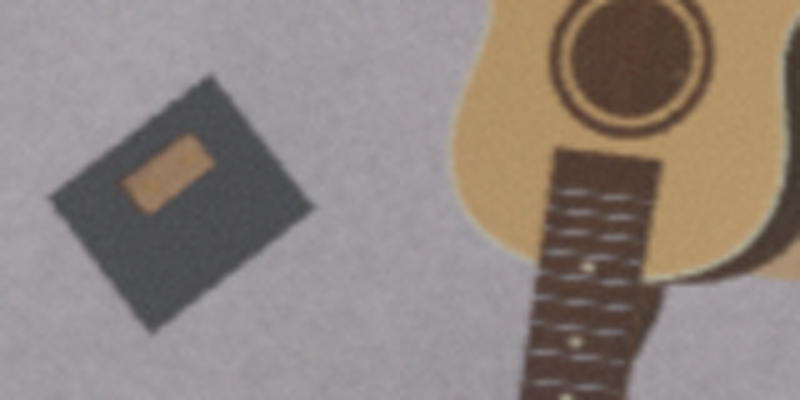

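View pics/c2.png

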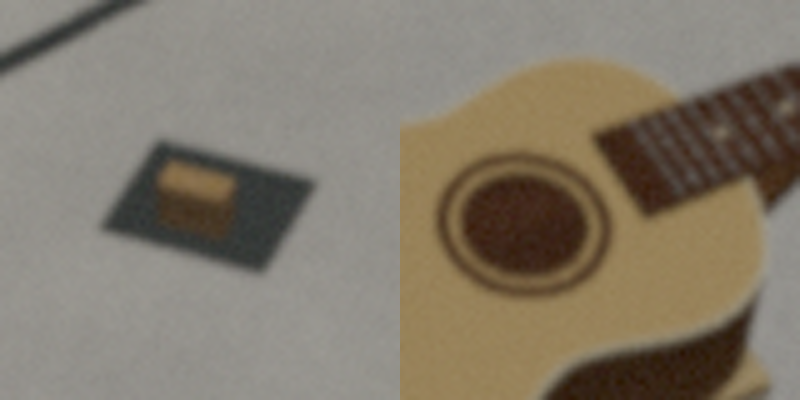

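```bash
cat > fit.py <<'E'
import pickle,numpy as np
from scipy.optimize import least_squares
def proj(c,X):
    p=np.asarray(X)@np.array(c['R']).T+c['t']; return np.c_[c['fx']*p[:,0]/p[:,2]+c['cx'],c['fy']*p[:,1]/p[:,2]+c['cy']]
def pose(q,P):
    c,s=np.cos(q[2]),np.sin(q[2]); P=np.asarray(P,float)
    return np.c_[q[0]+c*P[:,0]-s*P[:,1],q[1]+s*P[:,0]+c*P[:,1],P[:,2]+(q[3] if len(q)>3 else 0)]
def unz(p,off,k=5): return (np.asarray(p,float)+.5)/k-.5+np.asarray(off)
def fit(obs,q0):
    # obs: list (cam, model pts, px)
    f=lambda q:np.concatenate([(proj(c,pose(q,P))-u).ravel() for c,P,u in obs])
    s=least_squares(f,q0,loss='soft_l1'); return s.x,f(s.x).reshape(-1,2)
def back(c,u,z):
    R=np.array(c['R']);d=R.T@np.array([(u[0]-c['cx'])/c['fx'],(u[1]-c['cy'])/c['fy'],1]);o=-R.T@c['t'];return o+d*(z-o[2])/d[2]
PL=[(.064,.055,.003),(.064,-.055,.003),(-.026,.055,.003),(-.026,-.055,.003)]
GR=[(.011,.022,.037),(.011,-.022,.037),(-.011,.022,.037),(-.011,-.022,.037)]
FB=[(0,.025,.1125),(0,-.025,.1125),(-.048,0,.1)]
E
python3 - <<'E'
from fit import *
np.set_printoptions(precision=4,suppress=True)
d=pickle.load(open('im0.pkl','rb'));T,S=d['top'],d['scene']
gt=unz([(315,207),(152,332),(212,75),(50,197),(215,163),(150,214),(193,133),(122,181)],(280,180))
gs=unz([(160,140),(315,182),(102,230),(265,270),(168,160),(237,175),(157,188),(230,200)],(205,130))
ut=unz([(262,160),(155,149),(232,57)],(70,165)); us=unz([(197,135),(250,216),(125,223)],(290,235))
G=PL+GR
c=back(T,gt.mean(0),.01)
for o in ([(T,G,gt),(S,G,gs)],[(T,G,gt)],[(S,G,gs)]):
    q,e=fit(o,[c[0],c[1],-2.5]);print('guard',q,np.degrees(q[2]));print(e.T)
c=back(T,ut[0],.11)
for o in ([(T,FB,ut),(S,FB,us)],[(T,FB,ut)],[(S,FB,us)]):
    q,e=fit(o,[c[0],c[1],3.0]);print('uke',q,np.degrees(q[2]));print(e.T)
for n,u in(('bottle',(268,122)),('block',(329,137)),('filetip',(382,190)),('fileend',(403,285))):print(n,back(T,u,.02))
q,e=fit([(T,FB,ut),(S,FB,us)],[c[0],c[1],3.0])
tp=[(.303,.0,.1135),(.445,0,.1)];print(proj(T,pose(q,tp)))
E
```

```text
guard [ 0.5134 -0.3412 -2.5079] -143.69321191755105
[[ 0.2966  0.0757 -0.2052 -0.5452  0.3493 -0.2038 -0.5677  0.0877 -0.2785
   0.9021 -0.4033  0.2007  0.6333  0.1469 -0.0532 -1.2351]
 [ 0.0703  0.5693 -0.6177  0.1129 -0.0436  0.215  -0.8983 -0.0781 -0.5237
  -0.6304 -0.729   0.2568  0.0971  0.5607 -1.0416  0.0923]]
guard [ 0.5133 -0.3414 -2.514 ] -144.04291163328915
[[ 0.3632 -0.0166  0.0224 -0.472   0.4679 -0.15   -0.4082  0.1829]
 [ 0.3144  0.61   -0.5012  0.0271  0.0684  0.2431 -0.8183 -0.0818]]
guard [ 0.5139 -0.3402 -2.491 ] -142.72643903958817
[[-0.6811  0.7215 -0.3784  0.4835  0.555   0.1675 -0.0212 -1.1006]
 [-0.2086 -0.6716 -0.2702  0.3359  0.3855  0.7016 -0.7186  0.2654]]
uke [0.563  0.1489 2.9961] 171.66376063812527
[[-0.7029 -0.1889  0.09   -0.3389  0.011   0.4277]
 [-0.0133 -0.5433 -0.0532 -0.6339 -0.5457  0.0095]]
uke [0.5624 0.1478 3.0239] 173.25952078261614
[[-0.204   0.2183 -0.0136]
 [-0.0771 -0.0243  0.1054]]
uke [0.5638 0.1502 2.9663] 169.95857445894552
[[ 0.012  -0.2019  0.192 ]
 [-0.2078  0.1181  0.0839]]
bottle [ 0.76   -0.2303  0.02  ]
block [ 0.7169 -0.3913  0.02  ]
filetip [ 0.5736 -0.525   0.02  ]
fileend [ 0.3294 -0.5666  0.02  ]
[[ 88.4848 326.4028]
 [ 80.2161 388.5975]]
```

```bash
python3 - <<'E'
import cv2,pickle,numpy as np
d=pickle.load(open('im0.pkl','rb'))
t=d['top']['color'][:,:,::-1]; s=d['scene']['color'][:,:,::-1]
a=cv2.resize(t[190:340,60:150],None,fx=4,fy=4,interpolation=cv2.INTER_CUBIC)
cv2.imwrite('pics/c3.png',a)
a=cv2.resize(s[205:285,325:495],None,fx=4.5,fy=4.5,interpolation=cv2.INTER_CUBIC)
cv2.imwrite('pics/c4.png',a)
E
```

```text
(no output)
```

View pics/c3.png

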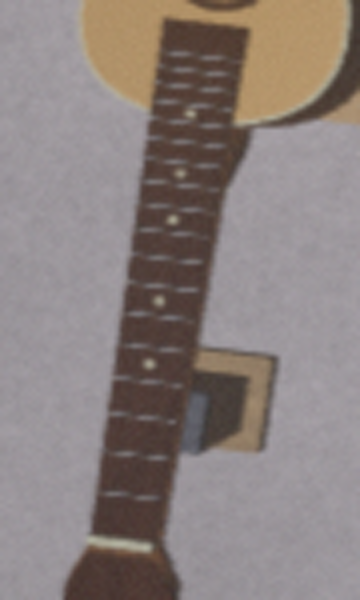

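View pics/c4.png

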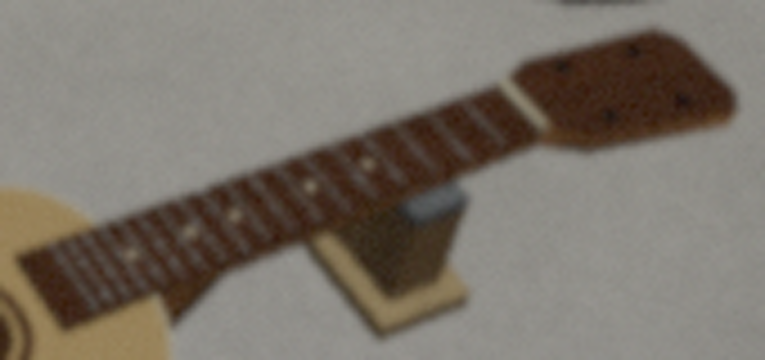

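```bash
python3 - <<'E'
from fit import *
np.set_printoptions(precision=4,suppress=True)
d=pickle.load(open('im0.pkl','rb'));T,S=d['top'],d['scene']
ut=unz([(262,160),(155,149),(232,57)],(70,165)); us=unz([(197,135),(250,216),(125,223)],(290,235))
dt=unz([(191,114),(181,174),(173,219),(160,300),(150,364)],(60,190),4)
ds=unz([(131,255),(190,232),(235,215),(311,187),(369,163)],(325,205),4.5)
def run(useT,useS):
    def f(p):
        q=p[:3];D=[(x,0,.1125) for x in p[3:]];o=[]
        if useT:o+=[proj(T,pose(q,FB))-ut,proj(T,pose(q,D))-dt]
        if useS:o+=[proj(S,pose(q,FB))-us,proj(S,pose(q,D))-ds]
        return np.concatenate(o).ravel()
    s=least_squares(f,[.563,.149,3.02,.06,.1,.13,.18,.22],loss='soft_l1');print(s.x,np.degrees(s.x[2]));print(f(s.x).reshape(-1,2).T)
run(1,1);run(1,0);run(0,1)
E
```

```text
[0.5629 0.1486 3.0043 0.0534 0.0889 0.1157 0.1627 0.1996] 172.13235852372358
[[-0.5661 -0.0805  0.0495 -0.0166  0.0575  0.2095  0.1984  0.1129 -0.4677
   0.0351  0.4603  0.4152  0.3974  0.1572  0.055   0.0944]
 [-0.069  -0.428  -0.0444 -0.3941 -0.3123 -0.0731 -0.0487  0.0253 -0.7044
  -0.6813  0.0356 -0.0803  0.0284  0.0773 -0.1139  0.28  ]]
[0.5625 0.1483 3.0009 0.054  0.0893 0.1156 0.1625 0.1992] 171.9374423451371
[[-0.4663  0.03    0.2199 -0.0253  0.0095  0.1574  0.0826 -0.0426]
 [ 0.1336 -0.2968  0.1269 -0.0042  0.0016  0.0255  0.0135 -0.007 ]]
[0.5636 0.149  3.0093 0.0529 0.0885 0.116  0.1631 0.2004] 172.42013348562574
[[-0.6182 -0.0173  0.4004  0.0658  0.0753  0.043  -0.0653  0.0475]
 [-0.426  -0.4245  0.3893  0.1718  0.1974  0.1116 -0.1704  0.1234]]
```

```bash
cat > mv.py <<'E'
from bench import r
import numpy as np
from scipy.spatial.transform import Rotation as Ro
def plan(target,yaw_y):
    """units to target TCP pos; yaw_y deg: desired world yaw of tool y"""
    o=r.observe();w,x,y,z=o['eef_rot'];R=Ro.from_quat([x,y,z,w]).as_matrix()
    d=R.T@(np.array(target)-o['tool_pos'])/.03
    cur=np.degrees(np.arctan2(R[1,1],R[0,1]));dy=(yaw_y-cur+90)%180-90
    print('t',round(o['t'],2),'pos',o['tool_pos'].round(4),'yaw_y',cur.round(2),'F',o['force'].round(2),'tilt',R[:,2].round(4),'w',o['width'])
    print('shift units',d.round(3),'turn deg',round(-dy,2))
E
python3 -c "
from mv import *
plan([.5134,-.3412,.12],126.2)"
```

```text
t 0.1 pos [ 0.2657 -0.6201  0.2257] yaw_y 113.19 F [-0.39 -0.26 -0.77] tilt [-7.0e-04  1.3e-03 -1.0e+00] w 0.9989694437968347
shift units [-11.252   5.288   3.531] turn deg -13.01
```

Request:
{"fn": "drive_tool", "kwargs": {
  "targets": [
    [[-1.4,0.65,0.0],-2,87],
    [[-2.8,1.3,0.2],-4,87],
    [[-4.2,2.0,0.5],-6,87],
    [[-5.6,2.65,1.0],-8,87],
    [[-7.0,3.3,1.5],-10,87],
    [[-8.4,3.95,2.0],-13,87],
    [[-9.8,4.6,2.5],-13,87],
    [[-11.25,5.29,3.0],-13,87]
  ],
  "squeeze": 40
}}

```text
t: 0.9
tool_pos: [0.514, -0.3403, 0.136]
eef_rot: [-0.0, -0.311, 0.951, 0.0]
force: [1.2, -0.9, 0.5]
width: 0.992
```

Request:
{"fn": "drive_tool", "kwargs": {
  "targets": [
    [[0,0,0],0,87],
    [[0,0,0],0,87],
    [[0,0,0],0,87]
  ]
}}

```text
t: 1.2
tool_pos: [0.5129, -0.3423, 0.1368]
eef_rot: [-0.0, -0.311, 0.951, 0.0]
force: [-0.4, -0.5, 0.8]
width: 0.993
```

```bash
python3 -c "
from mv import *
plan([.5134,-.3412,.010],126.2)"
```

```text
t 1.2 pos [ 0.5129 -0.3423  0.1368] yaw_y 126.18 F [-0.4  -0.48  0.76] tilt [-3.e-04 -0.e+00 -1.e+00] w 0.9931572750665036
shift units [-0.037  0.02   4.225] turn deg -0.02
```

Request:
{"fn": "drive_tool", "kwargs": {
  "targets": [
    [[0,0,1],0,87],
    [[0,0,2],0,87],
    [[0,0,3],0,87],
    [[0,0,3.7],0,87],
    [[0,0,4.1],0,87],
    [[0,0,4.29],0,87],
    [[0,0,4.29],0,87]
  ]
}}

```text
t: 1.9
tool_pos: [0.513, -0.3426, 0.008]
eef_rot: [-0.0, -0.31, 0.951, -0.0]
force: [0.7, 0.5, 0.1]
width: 0.991
```

```bash
python3 - <<'E'
from mv import *
import cv2
plan([.5134,-.3412,.008],126.2)
s=r.get_image('scene')['color'][:,:,::-1]
cv2.imwrite('pics/g1.png',cv2.resize(s[110:220,190:310],None,fx=5,fy=5,interpolation=cv2.INTER_CUBIC))
E
```

```text
t 1.9 pos [ 0.513  -0.3426  0.008 ] yaw_y 126.14 F [0.74 0.49 0.15] tilt [-2.e-04 -1.e-04 -1.e+00] w 0.991345397896639
shift units [-0.04   0.03   0.001] turn deg -0.06
```

View pics/g1.png

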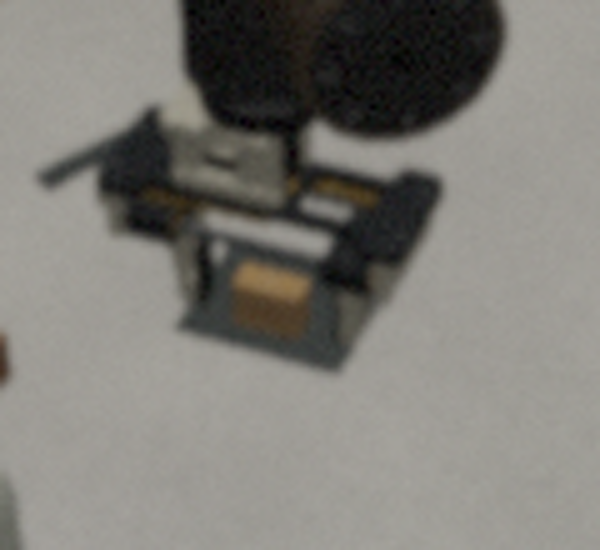

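The wooden grip, around (270,300) in the crop, sits midway between the open fingers at about (195,280) and (355,310). I'll close on it.

Request:
{"fn": "drive_tool", "kwargs": {
  "targets": [
    [[-0.04,0.03,0],0,70],
    [[-0.04,0.03,0],0,58],
    [[-0.04,0.03,0],0,50],
    [[-0.04,0.03,0],0,45],
    [[-0.04,0.03,0],0,38],
    [[-0.04,0.03,0],0,38],
    [[-0.04,0.03,0],0,38],
    [[-0.04,0.03,0],0,38]
  ],
  "squeeze": 40
}}

```text
t: 2.75
tool_pos: [0.5139, -0.3406, 0.0081]
eef_rot: [0.0, -0.311, 0.951, -0.0]
force: [1.2, 0.1, 0.5]
width: 0.496
```

Request:
{"fn": "drive_tool", "kwargs": {
  "targets": [
    [[0,0,0],0,38],
    [[0,0,0],0,38],
    [[0,0,-0.1],0,38],
    [[0,0,-0.4],0,38],
    [[0,0,-1],0,38],
    [[0,0,-2],0,38],
    [[0,0,-3],0,38],
    [[0,0,-4],0,38]
  ]
}}

```text
t: 3.55
tool_pos: [0.513, -0.3403, 0.1293]
eef_rot: [-0.0, -0.311, 0.951, 0.0]
force: [0.2, -0.4, -3.3]
width: 0.505
```

Request:
{"fn": "drive_tool", "kwargs": {
  "targets": [
    [[0,0,-1],0,38],
    [[0,0,-2],0,38],
    [[0,0,-2.5],0,38],
    [[0,0,-2.5],0,38],
    [[0,0,-2.5],0,38]
  ]
}}

```text
t: 4.05
tool_pos: [0.5131, -0.3401, 0.2025]
eef_rot: [0.0, -0.31, 0.951, 0.0]
force: [0.1, 0.2, -4.1]
width: 0.495
```

```bash
python3 - <<'E'
from mv import *
import cv2
plan([.641,.138,.19],82.1)
s=r.get_image('scene')['color'][:,:,::-1]
cv2.imwrite('pics/g2.png',cv2.resize(s[50:200,170:320],None,fx=4,fy=4,interpolation=cv2.INTER_CUBIC))
E
```

```text
t 4.05 pos [ 0.5131 -0.3401  0.2025] yaw_y 126.17 F [ 0.13  0.24 -4.11] tilt [-3.e-04  8.e-04 -1.e+00] w 0.4953449901607172
shift units [-12.847  10.348   0.43 ] turn deg 44.07
```

View pics/g2.png

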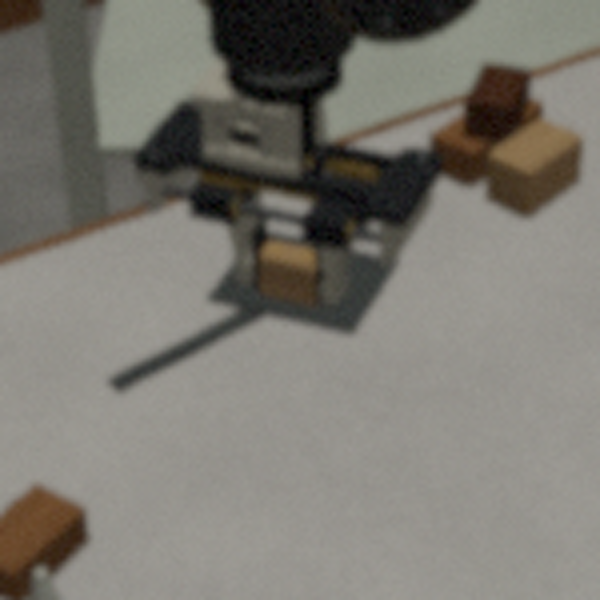

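Request:
{"fn": "drive_tool", "kwargs": {
  "targets": [
    [[-0.5,0.4,0],2,38],
    [[-1.3,1.05,0],5,38],
    [[-2.2,1.8,0],8,38],
    [[-3.2,2.6,0],12,38],
    [[-4.2,3.4,0],16,38],
    [[-5.2,4.2,0],19,38],
    [[-6.2,5.0,0],22,38],
    [[-7.2,5.8,0],25,38]
  ]
}}

```text
t: 4.9
tool_pos: [0.5845, -0.071, 0.2013]
eef_rot: [-0.001, -0.096, 0.995, -0.0]
force: [0.6, 0.5, -2.9]
width: 0.501
```

```bash
python3 -c "
from mv import *
plan([.641,.138,.16],82.1)"
```

```text
t 4.9 pos [ 0.5845 -0.071   0.2013] yaw_y 101.06 F [ 0.6   0.45 -2.94] tilt [-2.9e-03 -3.0e-04 -1.0e+00] w 0.5006863673098305
shift units [-3.188  6.477  1.369] turn deg 18.96
```

Request:
{"fn": "drive_tool", "kwargs": {
  "targets": [
    [[-0.5,1.0,0],3,38],
    [[-1.0,2.0,0],6,38],
    [[-1.5,3.0,0],9,38],
    [[-2.0,4.0,0],12,38],
    [[-2.5,5.0,0],15,38],
    [[-2.9,5.9,0],18,38],
    [[-3.19,6.48,0],19,38],
    [[-3.19,6.48,0],19,38]
  ]
}}

```text
t: 5.7
tool_pos: [0.6411, 0.1389, 0.2004]
eef_rot: [-0.001, 0.067, 0.998, -0.001]
force: [0.3, -0.6, -2.7]
width: 0.5
```

Request:
{"fn": "drive_tool", "kwargs": {
  "targets": [
    [[0,0,0.5],0,38],
    [[0,0,1.0],0,38],
    [[0,0,1.2],0,38],
    [[0,0,1.2],0,38],
    [[0,0,1.2],0,38]
  ]
}}

```text
t: 6.2
tool_pos: [0.6415, 0.1364, 0.1671]
eef_rot: [-0.0, 0.068, 0.998, -0.0]
force: [0.3, -0.7, -2.3]
width: 0.498
```

```bash
python3 - <<'E'
from mv import *
import cv2,pickle
plan([.641,.138,.108],82.1)
d={n:r.get_image(n) for n in('scene','top')};pickle.dump(d,open('im1.pkl','wb'))
s=d['scene']['color'][:,:,::-1];t=d['top']['color'][:,:,::-1]
cv2.imwrite('pics/p1.png',cv2.resize(s[200:320,220:380],None,fx=5,fy=5,interpolation=cv2.INTER_CUBIC))
cv2.imwrite('pics/p2.png',cv2.resize(t[110:230,60:190],None,fx=5,fy=5,interpolation=cv2.INTER_CUBIC))
E
```

```text
t 6.2 pos [0.6415 0.1364 0.1671] yaw_y 82.19 F [ 0.35 -0.68 -2.29] tilt [-2.e-04 -4.e-04 -1.e+00] w 0.49762311639145657
shift units [0.024 0.053 1.969] turn deg 0.09
```

View pics/p1.png

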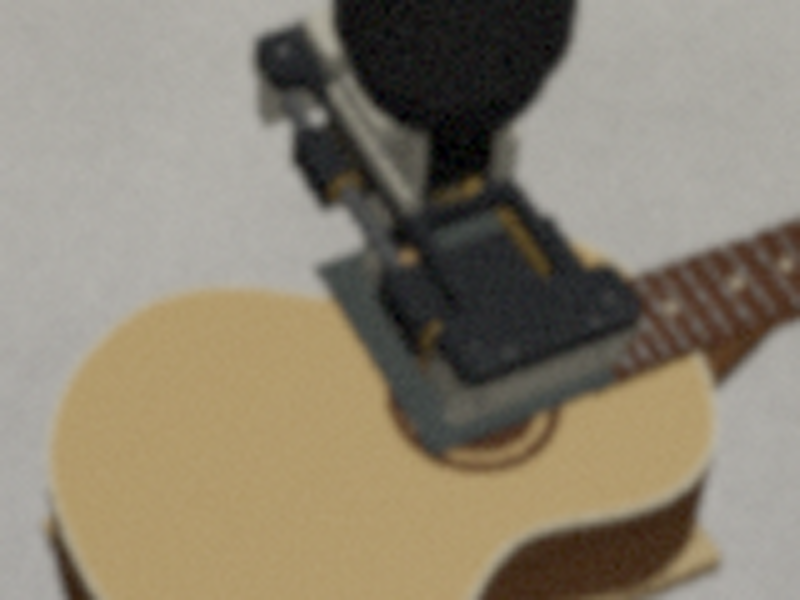

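View pics/p2.png

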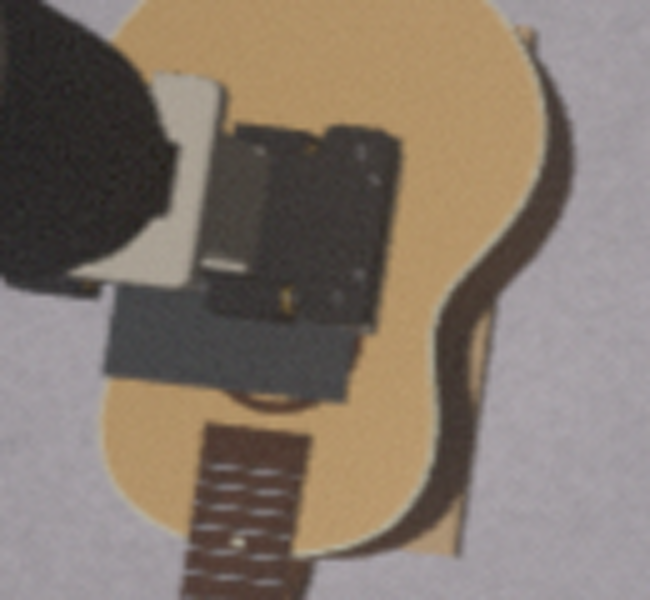

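Request:
{"fn": "drive_tool", "kwargs": {
  "targets": [
    [[0,0,0.5],0,38],
    [[0,0,1.0],0,38],
    [[0.02,0.05,1.5],0,38],
    [[0.02,0.05,1.8],0,38],
    [[0.02,0.05,1.85],0,38],
    [[0.02,0.05,1.85],0,38]
  ]
}}

```text
t: 6.9
tool_pos: [0.6413, 0.1383, 0.1119]
eef_rot: [0.0, 0.068, 0.998, 0.0]
force: [-0.5, -0.9, -3.3]
width: 0.501
```

Request:
{"fn": "drive_tool", "kwargs": {
  "targets": [
    [[0,0,0.02],0,38],
    [[0,0,0.04],0,38],
    [[0,0,0.06],0,38],
    [[0,0,0.08],0,38]
  ]
}}

```text
t: 7.3
tool_pos: [0.6411, 0.1383, 0.1094]
eef_rot: [0.0, 0.068, 0.998, 0.0]
force: [-0.3, -0.9, -4.0]
width: 0.498
```

Request:
{"fn": "drive_tool", "kwargs": {
  "targets": [
    [[0,0,0.02],0,38],
    [[0,0,0.04],0,38],
    [[0,0,0.04],0,38]
  ]
}}

```text
t: 7.6
tool_pos: [0.6411, 0.1383, 0.1081]
eef_rot: [0.0, 0.068, 0.998, 0.0]
force: [-1.3, 0.4, -0.5]
width: 0.5
```

Request:
{"fn": "drive_tool", "kwargs": {
  "targets": [
    [[0,0,0.02],0,38],
    [[0,0,0.02],0,38]
  ]
}}

```text
t: 7.8
tool_pos: [0.6411, 0.1383, 0.1081]
eef_rot: [0.0, 0.068, 0.998, 0.0]
force: [-2.7, 0.5, 6.1]
width: 0.499
```

```bash
cat > look.py <<'E'
from mv import *
import cv2,pickle,sys
k=sys.argv[1]
plan([.6016,.1433,.108],82.1)
d={n:r.get_image(n) for n in('scene','top')};pickle.dump(d,open(f'im{k}.pkl','wb'))
s=d['scene']['color'][:,:,::-1];t=d['top']['color'][:,:,::-1]
cv2.imwrite(f'pics/s{k}.png',cv2.resize(s[220:320,250:380],None,fx=6,fy=6,interpolation=cv2.INTER_CUBIC))
cv2.imwrite(f'pics/t{k}.png',cv2.resize(t[140:230,70:160],None,fx=6,fy=6,interpolation=cv2.INTER_CUBIC))
E
python3 look.py 2
```

```text
t 7.8 pos [0.6411 0.1383 0.1081] yaw_y 82.21 F [-2.67  0.52  6.06] tilt [ 5.e-04  0.e+00 -1.e+00] w 0.4986764373531257
shift units [ 1.327 -0.013  0.003] turn deg 0.11
```

View pics/s2.png

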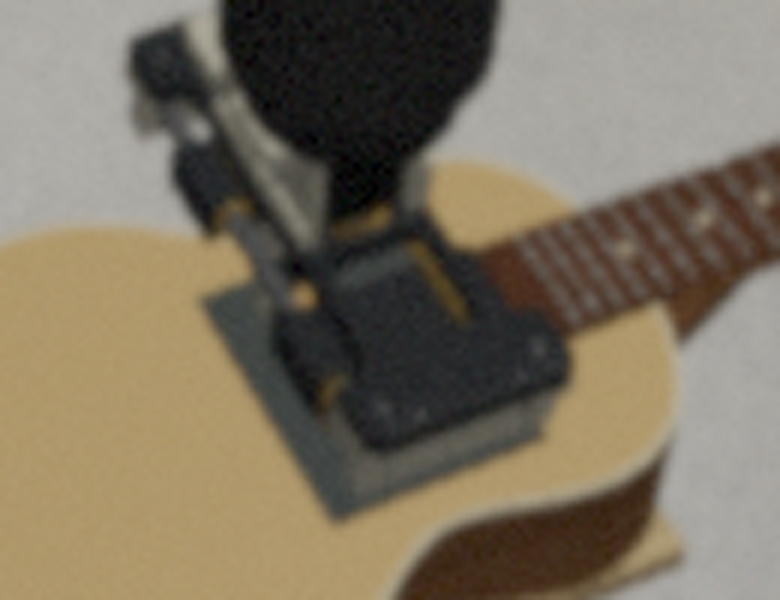

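View pics/t2.png

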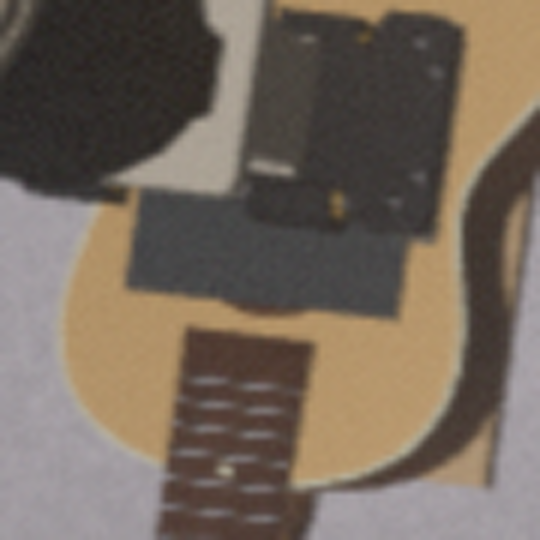

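```bash
cat > rel.py <<'E'
from fit import *
np.set_printoptions(precision=4,suppress=True)
def rel(c,fbp,pl):
    """fbp px of FB end +y,-y corners ; pl px plate corners; returns plate pts in uke frame"""
    a,b=back(c,fbp[0],.1125),back(c,fbp[1],.1125)
    o=(a+b)/2; yaw=np.radians(172.1); X=np.array([np.cos(yaw),np.sin(yaw)]);Y=np.array([-X[1],X[0]])
    print('fb origin',o[:2],'width',np.linalg.norm(a-b),'fb end yaw',np.degrees(np.arctan2(*(a-b)[1::-1]))-90)
    for u in pl:
        p=back(c,u,.103)-o;print('plate pt x,y mm',1e3*np.array([p[:2]@X,p[:2]@Y]))
    if len(pl)>1:
        v=back(c,pl[0],.103)-back(c,pl[1],.103);print('edge',np.linalg.norm(v),np.degrees(np.arctan2(v[1],v[0])))
E
python3 - <<'E'
from rel import *
d=pickle.load(open('im2.pkl','rb'))
rel(d['top'],unz([(314,343),(187,328)],(70,140),6),unz([(400,319),(127,289)],(70,140),6))
S=d['scene']
d0=pickle.load(open('im0.pkl','rb'))
rel(d0['scene'],unz([(197,135),(250,216)],(290,235)),unz([(205,300),(337,520),(545,435)],(250,220),6))
E
```

```text
fb origin [0.5623 0.1477] width 0.05056609077551328 fb end yaw -187.62871846253609
plate pt x,y mm [-14.0981  54.4615]
plate pt x,y mm [-12.7016 -55.3765]
edge 0.10984681540905576 -97.17156035038077
fb origin [0.5637 0.1504] width 0.04936894963709057 fb end yaw -189.0219217249495
plate pt x,y mm [-101.5609   53.3146]
plate pt x,y mm [-101.0664  -54.0195]
plate pt x,y mm [-14.0795 -53.1755]
edge 0.10733517849341757 -97.63604067358567
```

Request:
{"fn": "drive_tool", "kwargs": {
  "targets": [
    [[0.03,0,-0.01],0.2,38],
    [[0.1,0,-0.01],0.2,38],
    [[0.2,-0.01,-0.01],0.2,38],
    [[0.3,-0.01,-0.01],0.2,38],
    [[0.4,-0.01,-0.01],0.2,38],
    [[0.45,-0.01,-0.01],0.2,38],
    [[0.45,-0.01,-0.01],0.2,38]
  ]
}}

```text
t: 8.6
tool_pos: [0.6276, 0.1401, 0.1081]
eef_rot: [0.0, 0.07, 0.998, 0.0]
force: [0.7, -0.6, 6.3]
width: 0.499
```

```bash
python3 look.py 3
```

```text
t 8.6 pos [0.6276 0.1401 0.1081] yaw_y 82.01 F [ 0.75 -0.57  6.26] tilt [ 7.e-04  3.e-04 -1.e+00] w 0.4991978824351939
shift units [ 0.874 -0.014  0.003] turn deg -0.09
```

View pics/t3.png

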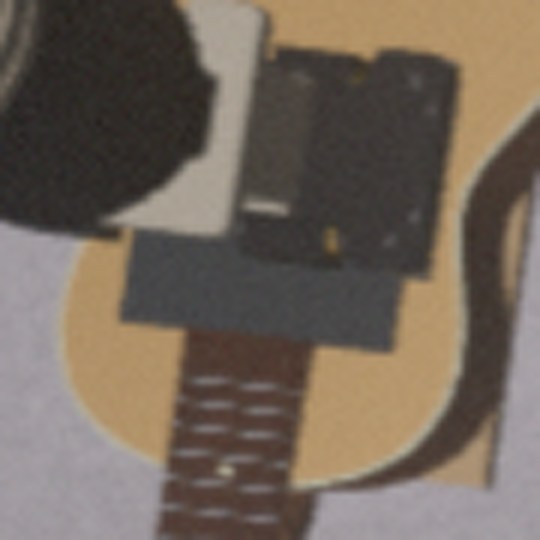

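View pics/s3.png

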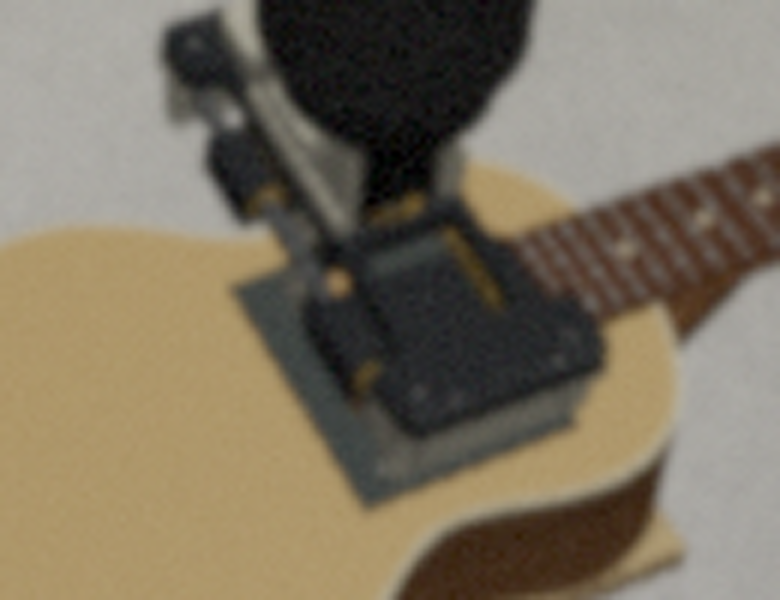

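The plate's front edge, from (121,320) to (394,352), now touches the fingerboard end line and is square to it. I'll slide it under slowly.

Request:
{"fn": "drive_tool", "kwargs": {
  "targets": [
    [[0.05,0,0],0,38],
    [[0.1,0,0],0,38],
    [[0.15,0,0],0,38],
    [[0.2,0,0],0,38],
    [[0.2,0,0],0,38]
  ]
}}

```text
t: 9.2
tool_pos: [0.622, 0.1409, 0.1081]
eef_rot: [0.001, 0.07, 0.998, 0.0]
force: [2.4, -0.8, 6.2]
width: 0.5
```

Request:
{"fn": "drive_tool", "kwargs": {
  "targets": [
    [[0.05,0,0],0,38],
    [[0.12,0,0],0,38],
    [[0.2,-0.01,0],0,38],
    [[0.28,-0.01,0],0,38],
    [[0.36,-0.01,0],0,38],
    [[0.44,-0.01,0],0,38],
    [[0.44,-0.01,0],0,38]
  ]
}}

```text
t: 9.9
tool_pos: [0.6087, 0.1424, 0.1081]
eef_rot: [0.0, 0.07, 0.998, 0.0]
force: [0.7, -0.3, 5.9]
width: 0.499
```

```bash
python3 look.py 4
```

```text
t 9.9 pos [0.6087 0.1424 0.1081] yaw_y 82.01 F [ 0.72 -0.3   5.9 ] tilt [ 9.e-04  4.e-04 -1.e+00] w 0.4986149081542128
shift units [ 0.239 -0.003  0.003] turn deg -0.09
```

View pics/t4.png

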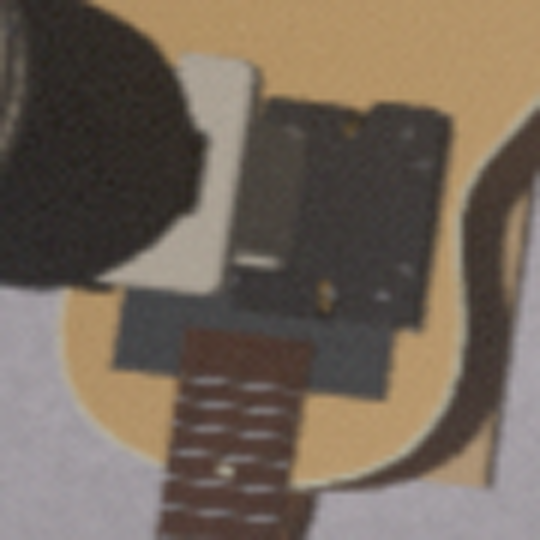

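View pics/s4.png

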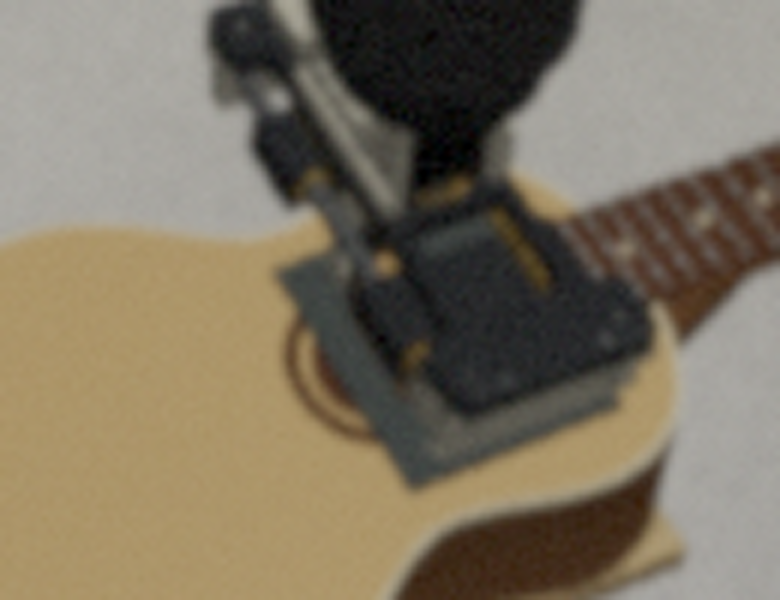

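```bash
python3 - <<'E'
from rel import *
d=pickle.load(open('im4.pkl','rb'))
rel(d['top'],unz([(314,343),(186,328)],(70,140),6),unz([(386,398),(113,367)],(70,140),6))
rel(d['scene'],unz([(197,135),(250,216)],(290,235)),unz([(280,272),(414,490),(620,405)],(250,220),6))
E
```

```text
fb origin [0.5623 0.1479] width 0.05095708569829728 fb end yaw -187.5767964974193
plate pt x,y mm [17.7034 53.9588]
plate pt x,y mm [ 18.7288 -55.56  ]
edge 0.1095235845513944 -97.36352593304117
fb origin [0.5637 0.1504] width 0.04936894963709057 fb end yaw -189.0219217249495
plate pt x,y mm [-69.1899  53.4165]
plate pt x,y mm [-69.6178 -54.2579]
plate pt x,y mm [ 18.1051 -53.1093]
edge 0.10767523338590804 -98.12773318115099
```

Request:
{"fn": "drive_tool", "kwargs": {
  "targets": [
    [[0.05,0,0],0,38],
    [[0.12,-0.01,0],0,38],
    [[0.18,-0.02,0],0,38],
    [[0.22,-0.02,0],0,38],
    [[0.22,-0.02,0],0,38],
    [[0.22,-0.02,0],0,38]
  ]
}}

```text
t: 10.6
tool_pos: [0.6023, 0.1427, 0.1081]
eef_rot: [0.0, 0.07, 0.998, 0.0]
force: [2.3, -0.3, 6.8]
width: 0.502
```

Request:
{"fn": "drive_tool", "kwargs": {
  "targets": [
    [[0,0,0.01],0,38],
    [[0,0,0.01],0,38],
    [[0,0,0.01],0,38]
  ]
}}

```text
t: 10.9
tool_pos: [0.6022, 0.1427, 0.1081]
eef_rot: [0.0, 0.07, 0.998, 0.0]
force: [1.2, -0.4, 8.3]
width: 0.499
```

```bash
python3 look.py 5
```

```text
t 10.9 pos [0.6022 0.1427 0.1081] yaw_y 82.01 F [ 1.22 -0.35  8.3 ] tilt [ 1.e-03  3.e-04 -1.e+00] w 0.4985175144513821
shift units [0.024 0.017 0.003] turn deg -0.09
```

View pics/t5.png

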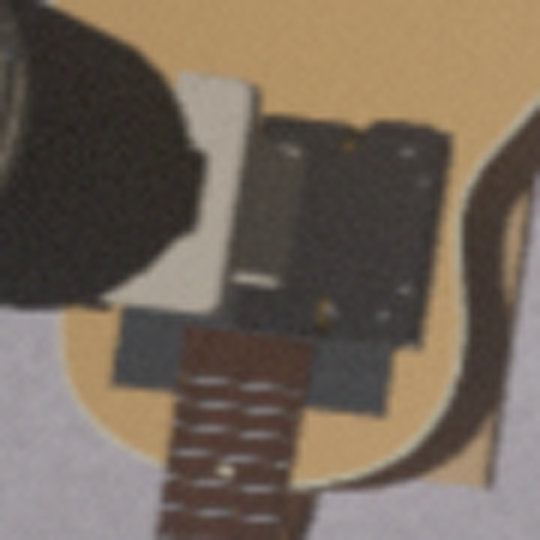

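View pics/s5.png

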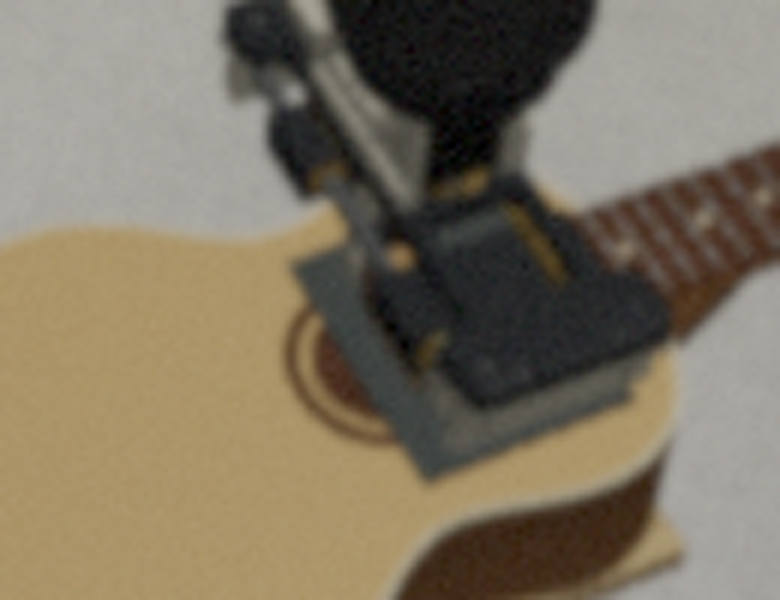

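```bash
python3 - <<'E'
from rel import *
d=pickle.load(open('im5.pkl','rb'))
rel(d['top'],unz([(314,343),(186,328)],(70,140),6),unz([(385,415),(112,384)],(70,140),6))
rel(d['scene'],unz([(197,135),(250,216)],(290,235)),unz([(296,263),(431,481),(635,393)],(250,220),6))
E
```

```text
fb origin [0.5623 0.1479] width 0.05095708569829728 fb end yaw -187.5767964974193
plate pt x,y mm [24.4255 54.6013]
plate pt x,y mm [ 25.4562 -54.8346]
edge 0.10944076318012946 -97.36038198668784
fb origin [0.5637 0.1504] width 0.04936894963709057 fb end yaw -189.0219217249495
plate pt x,y mm [-61.5475  54.7391]
plate pt x,y mm [-62.1136 -53.4236]
plate pt x,y mm [ 26.031  -50.8003]
edge 0.10816418829150123 -98.19986434714758
```

Request:
{"fn": "drive_tool", "kwargs": {
  "targets": [
    [[0,0,0.005],0,38],
    [[0,0,0.005],0,38],
    [[0,0,0.005],0,38]
  ]
}}

```text
t: 11.3
tool_pos: [0.6023, 0.1427, 0.1081]
eef_rot: [0.001, 0.07, 0.998, 0.0]
force: [0.6, 0.5, 9.3]
width: 0.501
```

Request:
{"fn": "drive_tool", "kwargs": {
  "targets": [
    [[0,0,0],0,38],
    [[0,0,0],0,38]
  ]
}}

```text
t: 11.5
tool_pos: [0.6022, 0.1427, 0.1081]
eef_rot: [0.001, 0.07, 0.998, 0.0]
force: [1.0, 0.3, 7.9]
width: 0.5
```

```bash
python3 - <<'E'
from mv import *
import cv2,pickle
F=[]
for i in range(6):
    d={n:r.get_image(n) for n in('top','scene')}; F.append(r.observe()['force'].round(1))
print(F)
d0=pickle.load(open('im0.pkl','rb'))
for n in d:
    diff=cv2.GaussianBlur(cv2.absdiff(d[n]['color'],d0[n]['color']),(0,0),1.5).max(2)
    cv2.imwrite(f'pics/diff_{n}.png',np.clip(diff.astype(int)*4,0,255).astype(np.uint8))
cv2.imwrite('pics/fin.png',d['top']['color'][:,:,::-1])
E
cd pics; python3 -c "
import cv2,numpy as np
cv2.imwrite('dd.png',cv2.resize(np.hstack([cv2.imread('diff_top.png'),cv2.imread('diff_scene.png')]),(800,300)))"
```

```text
[array([ 0.9, -0.4,  9.5]), array([0.7, 0.7, 9.7]), array([ 0.7, -0.7,  9.6]), array([0.8, 0.8, 9.2]), array([0.4, 0.6, 8.9]), array([ 1. , -0.6,  9.4])]
```

View pics/dd.png

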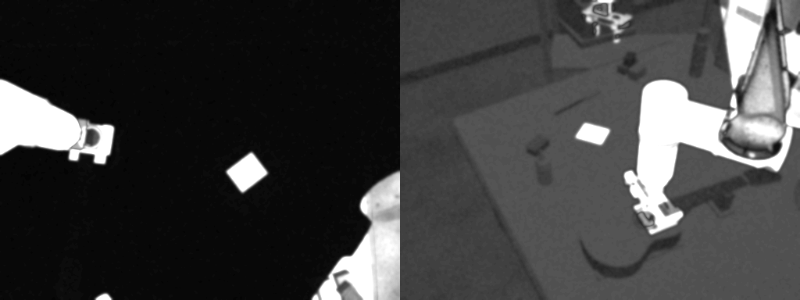

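View pics/fin.png

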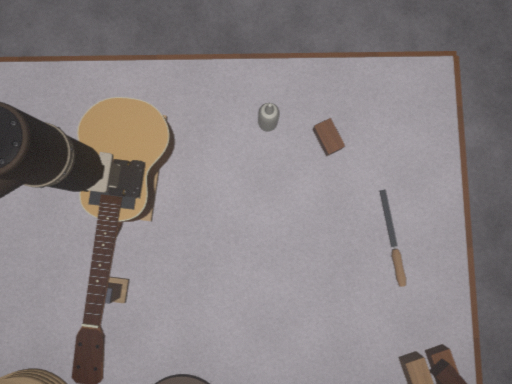

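The difference image shows changes only at the arm and where the guard lay. The neck, file, bottle and block are where they started, and the push is steady at about 9.4 N, so I'm handing in.

```bash
python3 -c "
from bench import r
print(r.close_job())"
```

```text
the job is handed in; nothing more can be done
None
```

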